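# Feel a bent coupler's flap for binding and pass or reject it

## Robot

A 6-joint arm with a two-finger parallel gripper is mounted at the origin on the work surface. World frame = base frame: x ahead of the robot, y to its left, z up, the work surface at z = 0. Lengths are in mm, angles in rad, forces in N, time in s.
With the tool pointing down it reaches from about 400 to 925 mm from the base axis. Payload 12.5 kg.
Tool frame: the origin (TCP) lies at the centre of the arm's flange, where the gripper is bolted on; the fingertips stand 190 mm ahead of it and the grasp point (between the pads) lies 171 mm ahead of it; z points along the fingers, y is the direction in which the jaws open and shut (so a half turn about z gives the same grasp; the last joint's range is limited). The gripper opens to 95 mm and grips with 3 to 60 N. Pads are 20 mm wide; open, the fingers measure 119 mm over their backs; the gripper's body (75 mm by 180 mm) begins 59 mm behind the grasp point.
Start: joints at [1.155, 0.491, 1.559, -0, 1.092, -0.106], TCP at [190.519, 595.254, 404.761] pointing down, gripper open.
Joint ranges: [-3.1, 3.1], [-0.84, 2.19], [0.05, 2.79], [-1.13, 4.28], [0.06, 2.93], [-2.69, 2.69]. Speed limits (rad/s): [2.22, 2.22, 2.79, 3.14, 3.14, 3.14].

## Interface

Orientations are given as [roll, pitch, yaw] about the fixed x, y, z axes, in that order (R = Rz(yaw) Ry(pitch) Rx(roll)).
In Python, from cell import env, optics gives the robot as it stands.
- The arm moves only by the tool apply_moves, never from a script. Its argument "commands" is a list of rows, each a list of 7 numbers: the turn, a rotation vector about the tool's x, y, z in degrees, then the shift along the tool's x, y, z in m, then the finger opening in m, from 0 to 0.0951. A call has 1 to 5 rows; each row shifts and turns the commanded pose from where the row before left it, along the tool's axes as they then stand; what a row does not reach is not made up. A row lasts 1/12 s, in which the tool goes at most 41.7 mm and 7.16 degrees, less where a joint would pass 70% of its speed; a pose out of reach is approached as far as the arm can. A call with a gripper value outside its range is refused whole. The fingers move at their own pace and stop on an object; the grip force is fixed at half the most. Time passes only in rows, so rows that do not move let the fingers close. It gives the time, the measured TCP pose, the force and the opening at its end, in the units of the state.
- env.state(): the state, without advancing time (a new reading comes with each control period).
- optics.read_camera(name): name is "side" or "top"; returns a dict with "color" (480x640x3 uint8, red, green, blue), "fx", "fy", "cx", "cy" (pixels), "eye" and "rotation" of the camera in the world. Camera axes: x right, y up, looking along -z (the intrinsics and any distortion apply to the point x, -y, -z); pixel columns grow to the right and rows downward; lengths in mm; the calibration is good to about 2 mm. A picture is of the moment at which its call begins. There is no depth.
- env.job_done(): hands the job in, once; it reports no verdict.
The state is a dict: "t": time; "joints": joint angles; "qvel": joint speeds; "tau": joint torques, N m; "eef_pos": TCP position; "tcp_rot": TCP orientation; "ft_force": force on the tool from outside, world axes, zero at the start; "moment": the same for the moment, N m; "opening": opening from 0.0 (shut) to 1.0 (fully open).
Only numpy, scipy, OpenCV 4.12 (cv2) and the standard library are available. Lean on these libraries where they do the work, as an engineer would, in place of code of your own. Each camera call takes 0.05 s, during which the arm holds its last target. There are 200 camera calls.

## Task

The bent scaffold coupler in the vise has a hinged flap: swing it gently further open until you feel it bind, lean on it there with about 10 newtons at the fork end for half a second without forcing it, and leave the flap resting where it bound. Then give the verdict with the orange end cap: set the cap in the green tray if the flap swung open past square (more than 90 degrees from closed), or in the red tray if it bound short of square. Leave the steel drift, the silver nut ring and the yellow level alone.

Things in the scene. Friction and masses are not known exactly. Their poses are not given: they have to be found in the camera images.
- vise: blue cast-iron bench vise on a pine board 300 (x) x 200 (y) x 24 mm, fixed to the rack. Origin: underside centre of the board; z up; y runs along the jaws (100 mm wide), -x is the screw side. Jaw tops are 115 mm above the origin. The jaws hold a grey coupler: its saddle block stands 122 to 166 mm above the origin, from x -2 to +28 mm and y -52 to 0 mm. The screw's cross handle is 62 mm up at x -145 mm
- hinge (a point): on the flap's vertical hinge axis, half-way up the flap; in the vise's frame at x -14, y -45, z 146 mm
- flap_fork (a point): point in the slot of the flap's forked end, 85 mm from the hinge axis, half-way up the flap. The flap is a bright steel strap 9 mm thick and 44 mm tall (122 to 166 mm above the vise's origin), reaching 102 mm from the hinge axis; its fork prongs lie from 66 to 102 mm with a 12 mm level slot between them, and a hump makes it 15 mm thick on its outer (leading) side from 18 to 54 mm
- flap (a joint): opening angle of the flap (rad): 0 closed, when it points from the hinge along the vise's +y (parallel to the jaws); grows anticlockwise seen from above, so at square, 1.571, it points along the vise's -x. It starts partly open at 0.45 to 0.8. It swings with a light drag, about 2 N at the fork, and stays where it is left. Where it binds differs each time and cannot be seen: somewhere from 1.1 to 2.1
- bind (a joint): springy give of the bent hinge (rad): 0 while the flap swings freely; once the flap has met its bind, it grows by 0.05 rad for each N m pushed beyond the drag (0.16 N m), about 0.035 for 10 N at the fork point (up to 0.05 if the push is eased back to 10 N), so the fork moves on about 3 mm. Over 0.09 (about 23 N at the fork point) the coupler is being forced. When let go, the flap's drag keeps it resting on the bind at about 0.008
- cap_center (a point): centre, half-way up, of the loose orange plastic end cap: a round plug 54 mm across and 40 mm tall, about 60 g, standing upright on the rack
- tray_green: green open tray 130 x 130 mm, 35 mm tall, walls and floor 4 mm, fixed; origin at the underside centre. It may stand on either side of the red one
- tray_red: red open tray, the same size, fixed; origin at the underside centre
- drift: bystander: tapered steel drift 190 mm long, 18 mm thick, lying on the rack; origin at the underside of its middle
- nut_ring: bystander: silver thumb nut ring, 44 mm across, 16 mm tall, lying flat; origin at its underside centre
- level: bystander: yellow spirit level 200 x 50 x 22 mm lying flat; origin at its underside centre
There are look-alikes about, which are no part of the job. Of the things that look like the part that bears cap_center, the largest one is meant.

How it is judged:
By the outcome, as a careful person would: the job done as asked, in the order asked, and still so for the second after the job is handed in, with the robot touching nothing.
It also fails if it takes over 72 s, if anything falls off the work surface, if the arm or the gripper's body presses on something with over 40 N, if the wrist force passes 120 N, or if a joint passes its speed limit or range.

## Working session

There is one attempt and no reset: what is moved stays moved. The work goes in short steps, Python scripts to look and compute and a tool call to move; the robot and the scene stay as the last step left them, time stands still between calls to the robot, and variables do not carry over. Pictures are saved under pics/ and viewed, about 8 in all and at most 12, crops included, and the job is handed in when it is done.

Besides the shell and the picture viewer there is one more tool, called after ">>>" by a JSON object that holds its "op" and its "data", one argument or row to a line. apply_moves: Moves the arm, as the interface text tells. Its arguments: {"type":"object","properties":{"commands":{"type":"array","items":{"type":"array","items":{"type":"number"}}}},"required":["commands"]}

```bash
ls; mkdir -p pics; cat > h.py <<'E'
import numpy as np,cv2,json
from cell import env,optics
def cam(n,f=None):
    c=optics.read_camera(n)
    if f: cv2.imwrite('pics/'+f,cv2.cvtColor(c['color'],cv2.COLOR_RGB2BGR))
    return c
def ray(c,u,v):
    d=np.array([(u-c['cx'])/c['fx'],-(v-c['cy'])/c['fy'],-1.]); return np.array(c['eye']),np.array(c['rotation'])@d
def atz(c,u,v,z):
    e,d=ray(c,u,v); return e+d*(z-e[2])/d[2]
def proj(c,p):
    q=np.array(c['rotation']).T@(np.array(p,float)-c['eye']); return np.array([c['cx']+c['fx']*q[0]/-q[2],c['cy']-c['fy']*q[1]/-q[2]])
E
python3 - <<'E'
from h import *
for n in('side','top'):
    c=cam(n,n+'0.png'); print(n,{k:(np.round(v,3).tolist()) for k,v in c.items() if k!='color'})
print(env.state())
E
```

```text
pics
side {'fx': 457.088, 'fy': 457.088, 'cx': 318.493, 'cy': 240.7, 'eye': [347.864, 576.714, 484.148], 'rotation': [1.026, 0.01, -2.846]}
top {'fx': 450.925, 'fy': 450.925, 'cx': 320.621, 'cy': 239.643, 'eye': [391.32, -34.185, 898.402], 'rotation': [0.185, -0.021, -1.557]}
{'t': 0.1, 'joints': array([ 1.15543009e+00,  4.91479597e-01,  1.55940175e+00,  1.97536764e-05,
        1.09170305e+00, -1.05575101e-01]), 'qvel': array([ 0.00122848, -0.00221341, -0.00196589,  0.00229845, -0.00122211,
       -0.00043482]), 'tau': array([ 3.31585470e-03, -6.13622189e+01, -2.58607113e+01,  6.94614393e-02,
        4.69914707e-02, -4.12370878e-05]), 'eef_pos': array([190.48532179, 595.22828222, 404.2277595 ]), 'tcp_rot': array([-3.14060828e+00, -1.21932367e-04,  2.83179235e+00]), 'ft_force': array([ 0.09682948, -0.50003018, -0.02821312]), 'moment': array([-0.04616395,  0.05094436,  0.01755474]), 'opening': 0.9981852861647363}
```

View pics/top0.png

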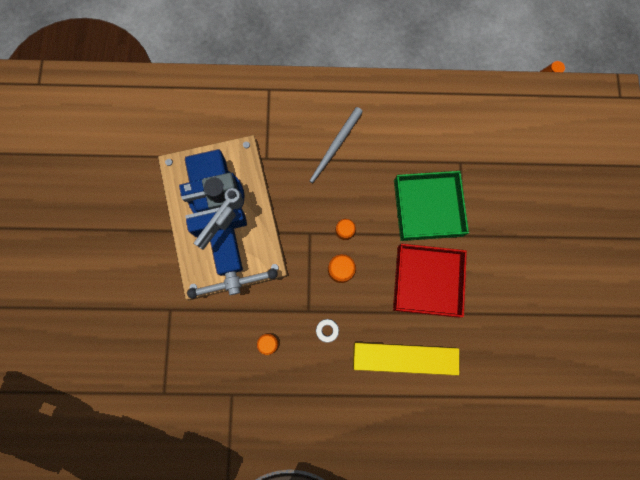

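View pics/side0.png

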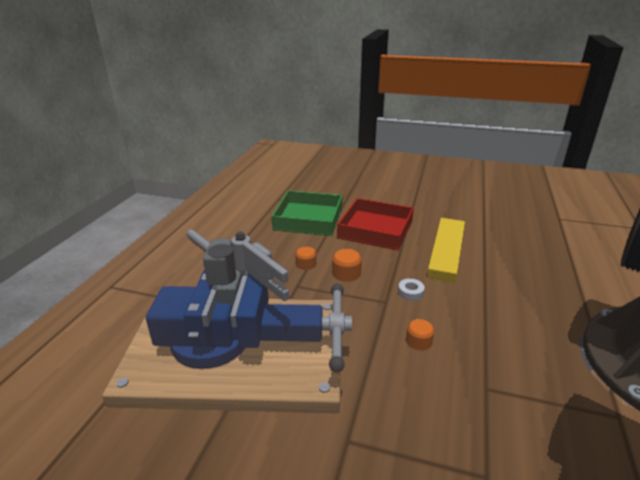

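```bash
python3 - <<'E'
s=open('h.py').read()
s=s.replace("    return c\ndef ray","    c['rotation']=R.from_euler('xyz',c['rotation']).as_matrix() if np.ndim(c['rotation'])==1 else c['rotation']\n    return c\ndef ray",1).replace("import numpy","from scipy.spatial.transform import Rotation as R\nimport numpy",1)
open('h.py','w').write(s)
from h import *
c=cam('top');im=c['color'];s=cam('side')
P=np.array([atz(c,*p,24)[:2] for p in [(159,157),(254,137),(286,276),(187,299)]]);print('corners',P.round(),'c',P.mean(0),[np.linalg.norm(P[i]-P[i-1]).round() for i in range(4)])
h=(P[0]+P[1]-P[2]-P[3])/2; print('yaw',np.arctan2(h[1],h[0]), )
h=(P[0]+P[3]-P[1]-P[2])/2; print('yaw',np.arctan2(h[1],h[0])-np.pi/2 )
hsv=cv2.cvtColor(im,cv2.COLOR_RGB2HSV)
for n,lo,hi,z in[('or',(5,200,150),(14,255,255),40),('gr',(50,120,60),(75,255,255),35),('red',(0,180,80),(4,255,255),35),('ye',(24,180,150),(32,255,255),22)]:
    k,l,st,ce=cv2.connectedComponentsWithStats(cv2.inRange(hsv,lo,hi))
    for i in range(1,k):
        if st[i,4]>60: print(n,st[i],atz(c,*ce[i],z).round(), proj(s,atz(c,*ce[i],z)).round(), 'diam@z',2*np.sqrt(st[i,4]/np.pi)*(898-z)/451)
cv2.imwrite('pics/v.png',cv2.cvtColor(cv2.resize(im[130:305,150:400],None,fx=3.2,fy=3.2,interpolation=cv2.INTER_CUBIC),cv2.COLOR_RGB2BGR))
E
```

```text
corners [[720. 280.]
 [767.  90.]
 [482.  16.]
 [435. 204.]] c [601.13655352 147.44125571] [np.float64(295.0), np.float64(196.0), np.float64(294.0), np.float64(194.0)]
yaw 0.25606120180187036
yaw 0.2444995389745872
or [551  61  14  12 116] [ 932. -545.   40.] [238. 148.] diam@z 23.12037106440131
or [336 219  19  19 283] [576. -97.  40.] [309. 247.] diam@z 36.112622083922055
or [329 255  26  26 539] [498. -90.  40.] [349. 255.] diam@z 49.83795204649309
or [257 335  20  20 243] [354.  49.  40.] [424. 321.] diam@z 33.46331349813169
gr [ 396  171   73   68 3773] [ 626. -267.   35.] [311. 206.] diam@z 132.62723505034614
red [ 395  244   72   73 4209] [ 476. -260.   35.] [379. 216.] diam@z 140.08085247675956
ye [ 354  343  105   32 2804] [ 329. -215.   22.] [450. 242.] diam@z 116.05707699418546
```

View pics/v.png

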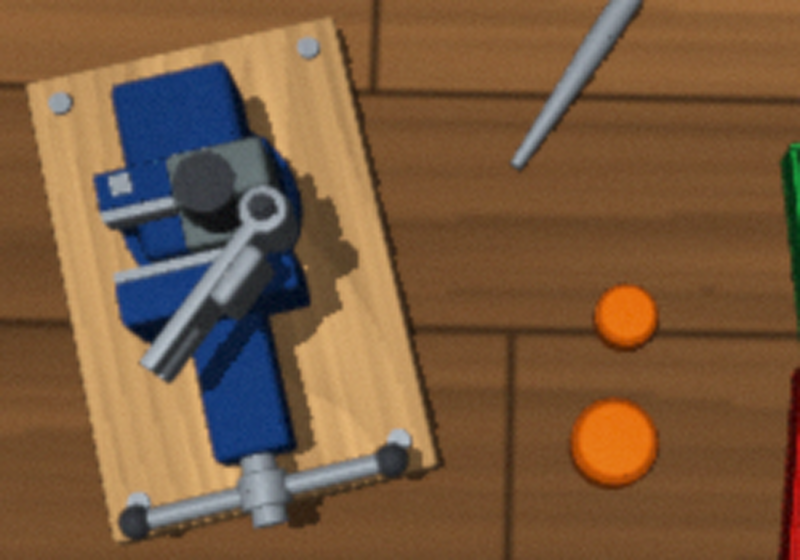

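```bash
python3 - <<'E'
from h import *
c=cam('top');s=cam('side')
for z in(166,172,180): print(z,atz(c,232.2,194.7,z).round(1))
C=np.array([601.1,147.4]);y=.25
W=lambda x,yy,z:np.r_[C+np.array([[np.cos(y),-np.sin(y)],[np.sin(y),np.cos(y)]])@[x,yy],z]
H=W(-14,-45,166);print('H',H,proj(c,H))
# flap centre line at tip z166: prongs end edge px
for p in[(158,368)]: 
    T=atz(c,p[0]/3.2+150,p[1]/3.2+130,166);d=T-H;print(T,np.hypot(*d[:2]),'theta',np.arctan2(d[1],d[0])-np.pi/2-y)
out=[]
for k,(x0,x1,y0,y1,f) in {'t':(150,300,130,310,3),'s':(100,360,215,415,2.2)}.items():
    cc=c if k=='t' else s
    a=cv2.cvtColor(cv2.resize(cc['color'][y0:y1,x0:x1],None,fx=f,fy=f,interpolation=cv2.INTER_CUBIC),cv2.COLOR_RGB2BGR)
    th=np.arctan2(d[1],d[0])
    def L(ps,col):
        q=[((proj(cc,p)-[x0,y0])*f).astype(int) for p in ps]; cv2.polylines(a,[np.array(q)],False,col,1)
    for z in(122,166):
        L([W(-2,-52,z),W(28,-52,z),W(28,0,z),W(-2,0,z),W(-2,-52,z)],(0,255,255))
        L([np.r_[H[:2],z],np.r_[H[:2]+102*np.array([np.cos(th),np.sin(th)]),z]],(0,0,255))
    L([W(-150,-100,24),W(150,-100,24),W(150,100,24),W(-150,100,24),W(-150,-100,24)],(0,255,0))
    out.append(cv2.copyMakeBorder(a,0,max(0,540-a.shape[0]),0,0,0)[:540])
a=np.hstack(out);a=cv2.resize(a,None,fx=min(1,800/a.shape[1]),fy=min(1,800/a.shape[1]),interpolation=cv2.INTER_AREA);cv2.imwrite('pics/o.png',a)
E
```

```text
166 [602.6 101.8 166. ]
172 [600.9 100.7 172. ]
180 [598.6  99.2 180. ]
H [598.66840426 100.33528559 166.        ] [232.96233818 197.00771538]
[516.17156648 151.20083606 166.        ] 96.91765818499972 theta 0.7682778402359745
```

View pics/o.png

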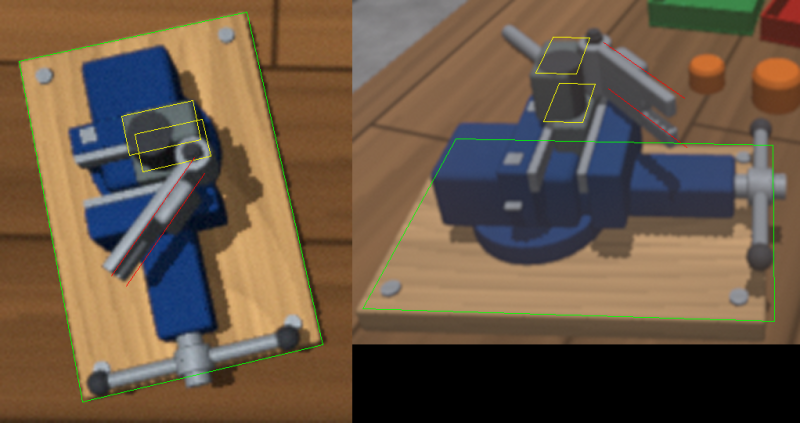

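>>> {"op": "apply_moves", "data": {
  "commands": [
    [0, 0, 6.6, 0, 0, 0, 0],
    [0, 0, 6.6, 0, 0, 0, 0],
    [0, 0, 0, -0.0372, -0.0121, 0, 0],
    [0, 0, 0, -0.0372, -0.0121, 0, 0],
    [0, 0, 0, -0.0372, -0.0121, 0, 0]
  ]
}}

```text
t: 0.72
eef_pos: [267.9, 505.8, 404.5]
tcp_rot: [-3.141, 0.0, 2.603]
ft_force: [0.9, -0.3, -0.1]
opening: 0.707
```

>>> {"op": "apply_moves", "data": {
  "commands": [
    [0, 0, 0, -0.0372, -0.0121, 0, 0],
    [0, 0, 0, -0.0372, -0.0121, 0, 0],
    [0, 0, 0, -0.0372, -0.0121, 0, 0],
    [0, 0, 0, -0.0372, -0.0121, 0, 0],
    [0, 0, 0, -0.0372, -0.0121, 0, 0]
  ]
}}

```text
t: 1.13
eef_pos: [396.8, 357.5, 404.9]
tcp_rot: [3.141, 0.0, 2.602]
ft_force: [0.3, 0.5, 0.2]
opening: 0.357
```

>>> {"op": "apply_moves", "data": {
  "commands": [
    [0, 0, 0, -0.0372, -0.0121, 0, 0],
    [0, 0, 0, -0.0372, -0.0121, 0, 0],
    [0, 0, 0, -0.0372, -0.0121, 0, 0],
    [0, 0, 0, -0.0372, -0.0121, 0, 0],
    [0, 0, 0, 0, 0, 0, 0]
  ]
}}

```text
t: 1.55
eef_pos: [502.1, 237.0, 404.6]
tcp_rot: [3.141, 0.001, 2.597]
ft_force: [-0.5, -0.4, -0.1]
opening: 0.024
```

>>> {"op": "apply_moves", "data": {
  "commands": [
    [0, 0, 0, -0.036, -0.0125, 0, 0],
    [0, 0, 0, -0.0345, -0.0115, 0, 0],
    [0, 0, 0, 0, 0, 0.03, 0],
    [0, 0, 0, 0, 0, 0, 0]
  ]
}}

```text
t: 1.88
eef_pos: [546.9, 182.9, 371.0]
tcp_rot: [-3.138, -0.004, 2.599]
ft_force: [-1.6, -0.4, -0.1]
opening: 0.005
```

```bash
python3 - <<'E'
from h import *
c=cam('top');s=cam('side')
a=cv2.resize(c['color'][120:310,140:300],(400,475));b=cv2.resize(s['color'][120:400,100:360],(400,431))
b=cv2.copyMakeBorder(b,0,44,0,0,0)
cv2.imwrite('pics/p.png',cv2.cvtColor(np.hstack([a,b]),cv2.COLOR_RGB2BGR))
E
```

```text
(no output)
```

View pics/p.png

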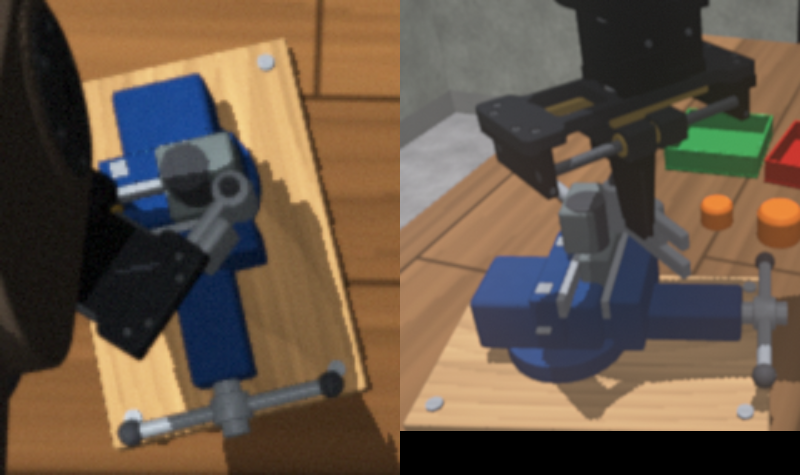

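>>> {"op": "apply_moves", "data": {
  "commands": [
    [0, 0, 0, 0, 0, 0.02, 0],
    [0, 0, 0, 0, 0, 0.02, 0],
    [0, 0, 0, 0, 0, 0.014, 0],
    [0, 0, 0, 0, 0, 0, 0]
  ]
}}

```text
t: 2.32
eef_pos: [546.0, 185.3, 319.7]
tcp_rot: [-3.14, -0.002, 2.603]
ft_force: [-0.0, 0.6, 0.1]
opening: 0.006
```

>>> {"op": "apply_moves", "data": {
  "commands": [
    [0, 0, 0, 0, -0.005, 0, 0],
    [0, 0, 0, 0, -0.005, 0, 0],
    [0, 0, 0, 0, 0, 0, 0]
  ]
}}

```text
t: 2.57
eef_pos: [541.2, 175.4, 322.2]
tcp_rot: [3.141, 0.001, 2.602]
ft_force: [0.1, 0.7, 0.4]
opening: 0.006
```

```bash
python3 -c "
from h import *
print(env.state())"
```

```text
{'t': 2.5667, 'joints': array([ 1.97370472e-01,  5.09396989e-01,  1.78721844e+00, -1.05440589e-05,
        8.43458843e-01, -8.33494948e-01]), 'qvel': array([ 0.00175561,  0.00753817, -0.01166761,  0.00238895, -0.00031668,
        0.01206926]), 'tau': array([ 7.86503660e-02, -5.72475564e+01, -2.06414616e+01,  2.05822295e-02,
        2.07759510e-02, -1.06705714e-01]), 'eef_pos': array([541.18705407, 175.4273737 , 322.19575693]), 'tcp_rot': array([3.14057769e+00, 1.12933922e-03, 2.60166818e+00]), 'ft_force': array([0.06582962, 0.68142607, 0.37632046]), 'moment': array([ 0.01031553,  0.04115401, -0.04721191]), 'opening': 0.006359949887686337}
```

>>> {"op": "apply_moves", "data": {
  "commands": [
    [0, 0, 0, -0.001, -0.005, 0, 0],
    [0, 0, 0, -0.001, -0.005, 0.001, 0],
    [0, 0, 0, -0.001, -0.004, 0.001, 0],
    [0, 0, 0, 0, 0, 0, 0]
  ]
}}

```text
t: 2.9
eef_pos: [536.9, 161.4, 318.9]
tcp_rot: [3.141, 0.0, 2.601]
ft_force: [0.4, -0.4, 0.3]
opening: 0.003
```

>>> {"op": "apply_moves", "data": {
  "commands": [
    [0, 0, -2.865, 0.0007, -0.0043, 0, 0],
    [0, 0, -2.865, 0.0007, -0.0043, 0, 0],
    [0, 0, 0, 0, 0, 0, 0]
  ]
}}

```text
t: 3.15
eef_pos: [531.4, 155.0, 318.8]
tcp_rot: [3.142, 0.0, 2.703]
ft_force: [-0.1, -0.8, -0.2]
opening: 0.002
```

>>> {"op": "apply_moves", "data": {
  "commands": [
    [0, 0, -2.865, 0.0007, -0.0043, 0, 0],
    [0, 0, -2.865, 0.0007, -0.0043, 0, 0],
    [0, 0, 0, 0, 0, 0, 0]
  ]
}}

```text
t: 3.4
eef_pos: [526.8, 147.8, 318.8]
tcp_rot: [3.142, -0.0, 2.802]
ft_force: [-0.3, 0.2, -0.7]
opening: 0.003
```

```bash
python3 - <<'E'
from h import *
c=cam('top');s=cam('side')
a=cv2.resize(c['color'][120:310,140:300],(400,475));b=cv2.resize(s['color'][200:350,180:330],(475,475))
cv2.imwrite('pics/p2.png',cv2.cvtColor(np.hstack([a,b[:,:400]]),cv2.COLOR_RGB2BGR))
print(env.state()['ft_force'],env.state()['moment'])
E
```

```text
[ 0.28787244 -1.07615594 -0.2479443 ] [ 0.04598339 -0.01038501  0.0156526 ]
```

View pics/p2.png

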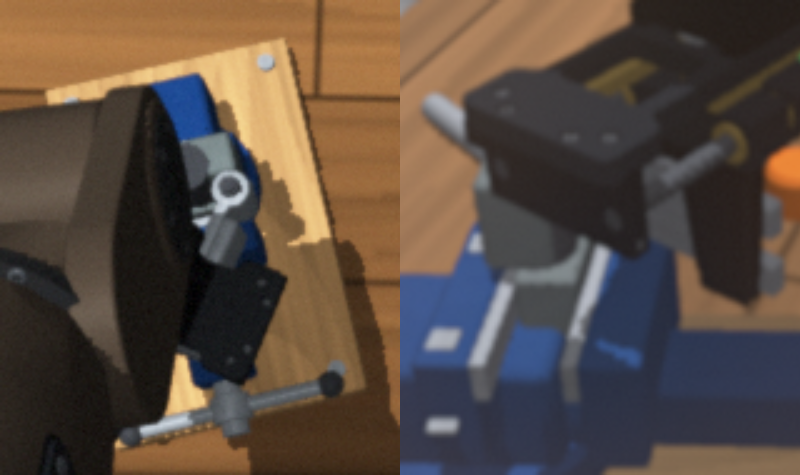

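>>> {"op": "apply_moves", "data": {
  "commands": [
    [0, 0, -2, 0.0005, -0.003, 0, 0],
    [0, 0, -2, 0.0005, -0.003, 0, 0]
  ]
}}

```text
t: 3.67
eef_pos: [524.1, 143.0, 318.7]
tcp_rot: [3.141, 0.0, 2.87]
ft_force: [0.5, 1.1, -0.1]
opening: 0.008
```

>>> {"op": "apply_moves", "data": {
  "commands": [
    [0, 0, -2, 0.0005, -0.003, 0, 0]
  ]
}}

```text
t: 3.75
eef_pos: [522.8, 140.2, 318.7]
tcp_rot: [3.141, -0.0, 2.905]
ft_force: [-0.9, 1.8, 0.3]
opening: 0.006
```

```bash
python3 - <<'E'
from h import *
s=env.state(); print(s['tcp_rot'],s['eef_pos'],s['ft_force'],s['moment'])
c=cam('top');s=cam('side')
cv2.imwrite('pics/p3.png',cv2.cvtColor(np.hstack([cv2.resize(c['color'][150:290,190:290],(400,560),interpolation=cv2.INTER_CUBIC),cv2.resize(s['color'][200:340,220:320],(400,560),interpolation=cv2.INTER_CUBIC)]),cv2.COLOR_RGB2BGR))
E
```

```text
[ 3.14127549e+00 -6.83218633e-05  2.90545672e+00] [522.7970563  140.22379899 318.69857544] [-0.86430853  1.83142426  0.25723524] [ 0.26724419  0.01309115 -0.0256931 ]
```

View pics/p3.png

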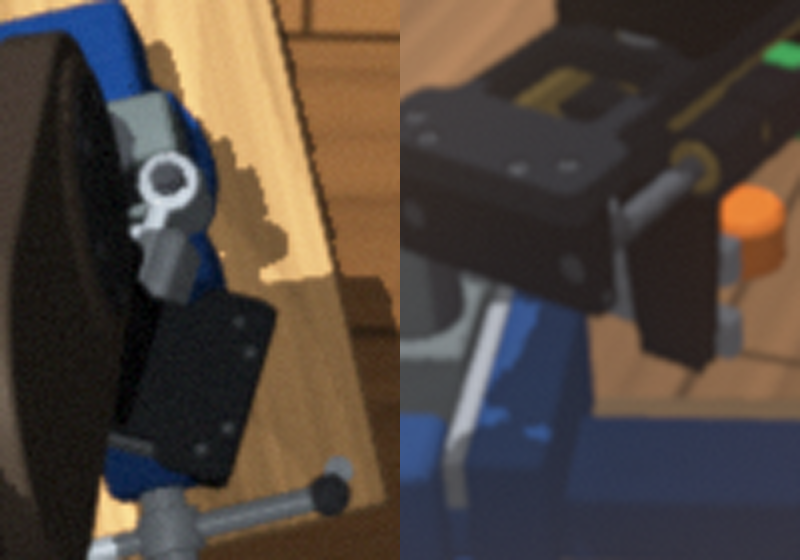

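>>> {"op": "apply_moves", "data": {
  "commands": [
    [0, 0, 0, 0, -0.002, 0, 0],
    [0, 0, 0, 0, -0.002, 0, 0]
  ]
}}

```text
t: 4.02
eef_pos: [521.7, 136.3, 318.7]
tcp_rot: [3.141, -0.0, 2.904]
ft_force: [-0.7, 2.2, -0.3]
opening: 0.007
```

>>> {"op": "apply_moves", "data": {
  "commands": [
    [0, 0, -1.3, 0.0003, -0.002, 0, 0],
    [0, 0, -1.3, 0.0003, -0.002, 0, 0]
  ]
}}

```text
t: 4.18
eef_pos: [520.2, 132.3, 318.7]
tcp_rot: [3.141, -0.0, 2.951]
ft_force: [-0.7, 2.2, 0.2]
opening: 0.004
```

>>> {"op": "apply_moves", "data": {
  "commands": [
    [0, 0, -1.65, 0.0004, -0.0025, 0, 0],
    [0, 0, -1.65, 0.0004, -0.0025, 0, 0]
  ]
}}

```text
t: 4.35
eef_pos: [518.6, 127.5, 318.7]
tcp_rot: [3.141, -0.0, 3.009]
ft_force: [-0.3, 2.5, -0.4]
opening: 0.005
```

>>> {"op": "apply_moves", "data": {
  "commands": [
    [0, 0, -1.65, 0.0004, -0.0025, 0, 0],
    [0, 0, -1.65, 0.0004, -0.0025, 0, 0]
  ]
}}

```text
t: 4.52
eef_pos: [517.2, 122.6, 318.7]
tcp_rot: [3.141, -0.0, 3.067]
ft_force: [1.1, 2.3, -0.9]
opening: 0.005
```

>>> {"op": "apply_moves", "data": {
  "commands": [
    [0, 0, -1.65, 0.0004, -0.0025, 0, 0],
    [0, 0, -1.65, 0.0004, -0.0025, 0, 0]
  ]
}}

```text
t: 4.68
eef_pos: [516.2, 117.7, 318.7]
tcp_rot: [3.141, 0.0, 3.124]
ft_force: [0.7, 1.9, -0.7]
opening: 0.005
```

>>> {"op": "apply_moves", "data": {
  "commands": [
    [0, 0, -1.65, 0.0004, -0.0025, 0, 0],
    [0, 0, -1.65, 0.0004, -0.0025, 0, 0]
  ]
}}

```text
t: 4.85
eef_pos: [515.4, 112.7, 318.7]
tcp_rot: [3.141, 0.0, -3.101]
ft_force: [0.0, 1.6, 0.1]
opening: 0.002
```

>>> {"op": "apply_moves", "data": {
  "commands": [
    [0, 0, -1.65, 0.0004, -0.0025, 0, 0],
    [0, 0, -1.65, 0.0004, -0.0025, 0, 0]
  ]
}}

```text
t: 5.02
eef_pos: [514.9, 107.6, 318.7]
tcp_rot: [3.141, 0.0, -3.044]
ft_force: [1.1, 2.4, -0.8]
opening: 0.007
```

>>> {"op": "apply_moves", "data": {
  "commands": [
    [0, 0, -1.65, 0.0004, -0.0025, 0, 0],
    [0, 0, -1.65, 0.0004, -0.0025, 0, 0]
  ]
}}

```text
t: 5.18
eef_pos: [514.7, 102.6, 318.7]
tcp_rot: [3.141, 0.0, -2.986]
ft_force: [-0.0, 2.8, -0.9]
opening: 0.004
```

>>> {"op": "apply_moves", "data": {
  "commands": [
    [0, 0, -1.65, 0.0004, -0.0025, 0, 0],
    [0, 0, -1.65, 0.0004, -0.0025, 0, 0]
  ]
}}

```text
t: 5.35
eef_pos: [514.8, 97.5, 318.7]
tcp_rot: [3.141, 0.0, -2.928]
ft_force: [0.2, 0.6, -0.3]
opening: 0.001
```

>>> {"op": "apply_moves", "data": {
  "commands": [
    [0, 0, -1.65, 0.0004, -0.0025, 0, 0],
    [0, 0, -1.65, 0.0004, -0.0025, 0, 0]
  ]
}}

```text
t: 5.52
eef_pos: [515.1, 92.4, 318.7]
tcp_rot: [3.142, 0.001, -2.871]
ft_force: [0.7, 1.9, -0.1]
opening: 0.005
```

>>> {"op": "apply_moves", "data": {
  "commands": [
    [0, 0, -1.65, 0.0004, -0.0025, 0, 0],
    [0, 0, -1.65, 0.0004, -0.0025, 0, 0]
  ]
}}

```text
t: 5.68
eef_pos: [515.8, 87.4, 318.7]
tcp_rot: [3.141, 0.0, -2.813]
ft_force: [0.2, 2.1, 0.1]
opening: 0.005
```

>>> {"op": "apply_moves", "data": {
  "commands": [
    [0, 0, -1.65, 0.0004, -0.0025, 0, 0],
    [0, 0, -1.65, 0.0004, -0.0025, 0, 0]
  ]
}}

```text
t: 5.85
eef_pos: [516.7, 82.5, 318.8]
tcp_rot: [3.142, 0.001, -2.756]
ft_force: [0.3, 2.3, 0.3]
opening: 0.005
```

>>> {"op": "apply_moves", "data": {
  "commands": [
    [0, 0, -1.65, 0.0004, -0.0025, 0, 0],
    [0, 0, -1.65, 0.0004, -0.0025, 0, 0]
  ]
}}

```text
t: 6.02
eef_pos: [517.9, 77.5, 318.8]
tcp_rot: [3.142, 0.0, -2.698]
ft_force: [0.0, 1.9, -0.1]
opening: 0.003
```

>>> {"op": "apply_moves", "data": {
  "commands": [
    [0, 0, -1.65, 0.0004, -0.0025, 0, 0],
    [0, 0, -1.65, 0.0004, -0.0025, 0, 0]
  ]
}}

```text
t: 6.18
eef_pos: [519.4, 72.7, 318.7]
tcp_rot: [3.142, 0.0, -2.641]
ft_force: [0.3, 3.0, 0.3]
opening: 0.001
```

>>> {"op": "apply_moves", "data": {
  "commands": [
    [0, 0, -1.65, 0.0004, -0.0025, 0, 0]
  ]
}}

```text
t: 6.27
eef_pos: [520.2, 70.3, 318.8]
tcp_rot: [3.142, 0.0, -2.612]
ft_force: [0.7, 2.1, -0.0]
opening: 0.004
```

>>> {"op": "apply_moves", "data": {
  "commands": [
    [0, 0, -1.65, 0.0004, -0.0025, 0, 0],
    [0, 0, -1.65, 0.0004, -0.0025, 0, 0]
  ]
}}

```text
t: 6.43
eef_pos: [522.1, 65.6, 318.8]
tcp_rot: [3.142, 0.0, -2.554]
ft_force: [1.2, 2.6, -0.4]
opening: 0.004
```

>>> {"op": "apply_moves", "data": {
  "commands": [
    [0, 0, -1.65, 0.0004, -0.0025, 0, 0],
    [0, 0, -1.65, 0.0004, -0.0025, 0, 0]
  ]
}}

```text
t: 6.6
eef_pos: [524.3, 61.1, 318.8]
tcp_rot: [3.142, 0.0, -2.497]
ft_force: [0.1, 2.4, 0.8]
opening: 0.005
```

>>> {"op": "apply_moves", "data": {
  "commands": [
    [0, 0, -1.65, 0.0004, -0.0025, 0, 0],
    [0, 0, -1.65, 0.0004, -0.0025, 0, 0]
  ]
}}

```text
t: 6.77
eef_pos: [526.6, 56.7, 318.7]
tcp_rot: [3.141, 0.0, -2.439]
ft_force: [-0.9, 5.1, 1.3]
opening: 0.007
```

>>> {"op": "apply_moves", "data": {
  "commands": [
    [0, 0, -0.6, 0.0001, -0.001, 0, 0]
  ]
}}

```text
t: 6.85
eef_pos: [527.2, 55.8, 318.7]
tcp_rot: [3.141, 0.0, -2.429]
ft_force: [-1.9, 5.1, 1.0]
opening: 0.005
```

```bash
python3 -c "
from h import *
s=env.state();print(s['eef_pos'],s['tcp_rot'],s['ft_force'],s['moment'],s['joints'])"
```

```text
[527.18133964  55.84988908 318.71360275] [ 3.14089386e+00  1.70845753e-05 -2.42850276e+00] [-1.94568359  5.06181964  1.0243616 ] [0.87476159 0.25969683 0.04697   ] [-1.91668641e-02  4.67713755e-01  1.88426982e+00  7.47594485e-04
  7.90063689e-01 -2.30357937e+00]
```

>>> {"op": "apply_moves", "data": {
  "commands": [
    [0, 0, -0.6, 0.0001, -0.001, 0, 0],
    [0, 0, 0, 0, 0, 0, 0]
  ]
}}

```text
t: 7.02
eef_pos: [527.6, 55.2, 318.7]
tcp_rot: [3.141, -0.0, -2.419]
ft_force: [-1.2, 4.9, 0.8]
opening: 0.006
```

>>> {"op": "apply_moves", "data": {
  "commands": [
    [0, 0, -0.6, 0.0001, -0.001, 0, 0],
    [0, 0, 0, 0, 0, 0, 0]
  ]
}}

```text
t: 7.18
eef_pos: [528.1, 54.5, 318.7]
tcp_rot: [3.14, -0.0, -2.408]
ft_force: [-2.6, 4.7, 1.1]
opening: 0.005
```

>>> {"op": "apply_moves", "data": {
  "commands": [
    [0, 0, -0.6, 0.0001, -0.001, 0, 0],
    [0, 0, 0, 0, 0, 0, 0]
  ]
}}

```text
t: 7.35
eef_pos: [528.6, 53.8, 318.7]
tcp_rot: [3.14, -0.001, -2.398]
ft_force: [-3.4, 6.7, 2.2]
opening: 0.006
```

```bash
python3 -c "
from h import *
s=env.state();print(s['eef_pos'],s['tcp_rot'],s['ft_force'],s['moment'],s['joints'])"
```

```text
[528.56824341  53.75980263 318.66637812] [ 3.14005829e+00 -5.64358210e-04 -2.39775486e+00] [-3.355388    6.65604579  2.18300405] [ 0.96895408  0.56425097 -0.01795932] [-2.31076105e-02  4.69261886e-01  1.88133514e+00  1.00151216e-03
  7.92466991e-01 -2.33844497e+00]
```

>>> {"op": "apply_moves", "data": {
  "commands": [
    [0, 0, -0.4, 0.0001, -0.001, 0, 0],
    [0, 0, 0, 0, 0, 0, 0]
  ]
}}

```text
t: 7.52
eef_pos: [529.1, 53.0, 318.7]
tcp_rot: [3.14, -0.001, -2.391]
ft_force: [-3.9, 6.4, 2.7]
opening: 0.004
```

>>> {"op": "apply_moves", "data": {
  "commands": [
    [0, 0, -0.4, 0.0001, -0.001, 0, 0],
    [0, 0, 0, 0, 0, 0, 0]
  ]
}}

```text
t: 7.68
eef_pos: [529.6, 52.3, 318.7]
tcp_rot: [3.139, -0.001, -2.384]
ft_force: [-4.4, 8.9, 2.6]
opening: 0.005
```

>>> {"op": "apply_moves", "data": {
  "commands": [
    [0, 0, 0, 0, -0.0004, 0, 0],
    [0, 0, 0, 0, 0, 0, 0],
    [0, 0, 0, 0, 0, 0, 0],
    [0, 0, 0, 0, 0, 0, 0]
  ]
}}

```text
t: 8.02
eef_pos: [529.8, 52.1, 318.6]
tcp_rot: [3.139, -0.001, -2.384]
ft_force: [-5.2, 9.1, 4.3]
opening: 0.0
```

```bash
python3 -c "
from h import *
s=env.state();print(s['eef_pos'],s['tcp_rot'],s['ft_force'],s['moment'],s['joints'])"
```

```text
[529.80548295  52.14240582 318.64137392] [ 3.13933678e+00 -8.08215850e-04 -2.38436427e+00] [-5.1651465   9.05739236  4.29461701] [1.34607008 0.84314951 0.02692963] [-2.61625734e-02  4.70634341e-01  1.87866734e+00  1.44081717e-03
  7.94456073e-01 -2.35519703e+00]
```

>>> {"op": "apply_moves", "data": {
  "commands": [
    [0, 0, 0, 0, 0, 0, 0],
    [0, 0, 0, 0, 0, 0, 0],
    [0, 0, 0, 0, 0, 0, 0],
    [0, 0, 0, 0, 0, 0, 0],
    [0, 0, 0, 0, 0, 0, 0]
  ]
}}

```text
t: 8.43
eef_pos: [529.8, 52.2, 318.7]
tcp_rot: [3.139, -0.001, -2.384]
ft_force: [-4.9, 7.8, 3.2]
opening: 0.002
```

>>> {"op": "apply_moves", "data": {
  "commands": [
    [0, 0, 0, 0, 0, 0, 0],
    [0, 0, 0, 0, 0, 0, 0],
    [0, 0, 0, 0, 0, 0, 0]
  ]
}}

```text
t: 8.68
eef_pos: [529.8, 52.1, 318.6]
tcp_rot: [3.139, -0.001, -2.384]
ft_force: [-5.4, 9.1, 3.8]
opening: 0.003
```

>>> {"op": "apply_moves", "data": {
  "commands": [
    [0, 0, 0, 0, 0.002, 0, 0],
    [0, 0, 0, 0, 0.005, 0, 0],
    [0, 0, 0, 0, 0.01, 0, 0],
    [0, 0, 0, 0, 0.01, 0, 0],
    [0, 0, 0, 0, 0, 0, 0]
  ]
}}

```text
t: 9.1
eef_pos: [510.5, 72.2, 318.7]
tcp_rot: [3.141, -0.001, -2.383]
ft_force: [0.2, -0.0, 0.9]
opening: 0.007
```

>>> {"op": "apply_moves", "data": {
  "commands": [
    [0, 0, 0, 0, 0, -0.03, 0],
    [0, 0, 0, 0, 0, -0.04, 0],
    [0, 0, 0, 0, 0, -0.04, 0],
    [0, 0, 0, 0, 0, -0.03, 0],
    [0, 0, 0, 0, 0, 0, 0]
  ]
}}

```text
t: 9.52
eef_pos: [511.8, 71.2, 464.6]
tcp_rot: [-3.135, 0.007, -2.383]
ft_force: [0.8, 0.1, 0.1]
opening: 0.006
```

>>> {"op": "apply_moves", "data": {
  "commands": [
    [0, 0, 7.1, 0, 0, 0, 0.095],
    [0, 0, 7.1, 0, 0, 0, 0.095],
    [0, 0, 7.1, 0, 0, 0, 0.095],
    [0, 0, 7.1, 0, 0, 0, 0.095],
    [0, 0, 7.1, 0, 0, 0, 0.095]
  ]
}}

```text
t: 9.93
eef_pos: [511.7, 71.1, 458.3]
tcp_rot: [-3.141, -0.0, -3.009]
ft_force: [-0.9, -1.0, 0.2]
opening: 0.299
```

>>> {"op": "apply_moves", "data": {
  "commands": [
    [0, 0, 7.1, 0, 0, 0, 0.095],
    [0, 0, 0.9, 0.003, -0.04, 0, 0.095],
    [0, 0, 0, 0.003, -0.04, 0, 0.095],
    [0, 0, 0, 0.004, -0.04, 0, 0.095],
    [0, 0, 0, 0.004, -0.04, 0, 0.095]
  ]
}}

```text
t: 10.35
eef_pos: [497.8, -90.3, 458.3]
tcp_rot: [-3.142, -0.0, -3.141]
ft_force: [0.3, 0.5, 0.2]
opening: 0.65
```

>>> {"op": "apply_moves", "data": {
  "commands": [
    [0, 0, 0, 0, 0, 0.04, 0.095],
    [0, 0, 0, 0, 0, 0.04, 0.095],
    [0, 0, 0, 0, 0, 0.04, 0.095],
    [0, 0, 0, 0, 0, 0.02, 0.095],
    [0, 0, 0, 0, 0, 0, 0.095]
  ]
}}

```text
t: 10.77
eef_pos: [497.6, -88.9, 314.7]
tcp_rot: [3.139, -0.007, 3.141]
ft_force: [-0.2, 1.1, 0.5]
opening: 0.98
```

```bash
python3 - <<'E'
from h import *
c=cam('top');s=cam('side');print(env.state()['eef_pos'])
hsv=cv2.cvtColor(s['color'],cv2.COLOR_RGB2HSV)
k,l,st,ce=cv2.connectedComponentsWithStats(cv2.inRange(hsv,(5,200,150),(14,255,255)))
for i in range(1,k):
    if st[i,4]>60: print(st[i],ce[i],atz(s,*ce[i],40))
p=env.state()['eef_pos'];
a=np.hstack([cv2.resize(c['color'][130:290,140:300],(400,400)),cv2.resize(s['color'][140:380,140:380],(400,400))])
cv2.imwrite('pics/q.png',cv2.cvtColor(a,cv2.COLOR_RGB2BGR))
E
```

```text
[498.60831268 -88.93894945 318.73826646]
```

View pics/q.png

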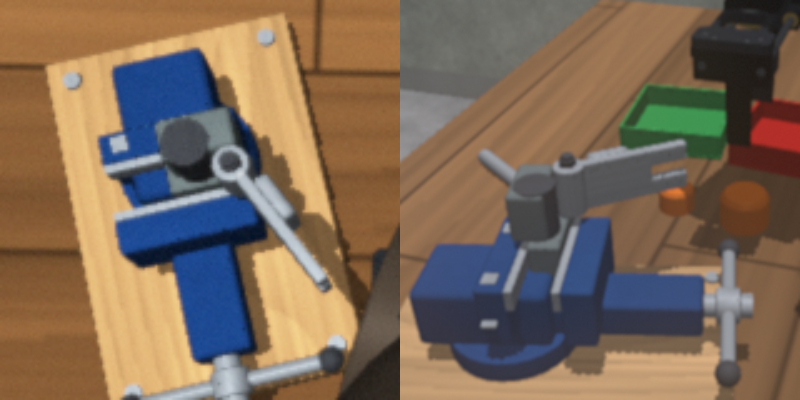

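>>> {"op": "apply_moves", "data": {
  "commands": [
    [0, 0, 0, 0, -0.001, 0.04, 0.095],
    [0, 0, 0, 0, 0, 0.035, 0.095],
    [0, 0, 0, 0, 0, 0.025, 0.095],
    [0, 0, 0, 0, 0, 0.018, 0.095],
    [0, 0, 0, 0, 0, 0, 0.095]
  ]
}}

```text
t: 11.28
eef_pos: [498.6, -89.9, 199.6]
tcp_rot: [3.141, -0.001, 3.141]
ft_force: [-0.9, -0.5, 0.5]
opening: 0.998
```

>>> {"op": "apply_moves", "data": {
  "commands": [
    [0, 0, 0, 0, 0, 0.001, 0.04],
    [0, 0, 0, 0, 0, 0, 0.04],
    [0, 0, 0, 0, 0, 0, 0.04],
    [0, 0, 0, 0, 0, 0, 0.04],
    [0, 0, 0, 0, 0, 0, 0.04]
  ]
}}

```text
t: 11.7
eef_pos: [498.5, -89.9, 200.8]
tcp_rot: [-3.141, 0.002, 3.141]
ft_force: [-0.3, 0.1, -0.6]
opening: 0.706
```

>>> {"op": "apply_moves", "data": {
  "commands": [
    [0, 0, 0, 0, 0, 0, 0.04],
    [0, 0, 0, 0, 0, 0, 0.04],
    [0, 0, 0, 0, 0, 0, 0.04]
  ]
}}

```text
t: 11.95
eef_pos: [498.4, -90.0, 200.1]
tcp_rot: [-3.142, 0.001, 3.141]
ft_force: [-0.8, 0.2, 6.1]
opening: 0.558
```

>>> {"op": "apply_moves", "data": {
  "commands": [
    [0, 0, 0, 0, 0, 0, 0.04],
    [0, 0, 0, 0, 0, -0.02, 0.04],
    [0, 0, 0, 0, 0, -0.03, 0.04],
    [0, 0, 0, 0, 0, -0.03, 0.04],
    [0, 0, 0, 0, 0, -0.03, 0.04]
  ]
}}

```text
t: 12.37
eef_pos: [498.2, -89.9, 310.7]
tcp_rot: [3.141, -0.001, 3.141]
ft_force: [0.7, 0.0, -0.5]
opening: 0.559
```

>>> {"op": "apply_moves", "data": {
  "commands": [
    [0, 0, 0, -0.02, -0.028, 0, 0.04],
    [0, 0, 0, -0.0215, -0.03, 0, 0.04],
    [0, 0, 0, -0.0215, -0.03, 0, 0.04],
    [0, 0, 0, -0.0215, -0.03, 0, 0.04],
    [0, 0, 0, -0.0215, -0.03, 0, 0.04]
  ]
}}

```text
t: 12.78
eef_pos: [604.9, -239.5, 309.6]
tcp_rot: [3.141, -0.0, 3.141]
ft_force: [-0.3, -0.5, -0.8]
opening: 0.561
```

>>> {"op": "apply_moves", "data": {
  "commands": [
    [0, 0, 0, -0.021, -0.029, 0, 0.04],
    [0, 0, 0, 0, 0, 0, 0.04],
    [0, 0, 0, 0, 0, 0, 0.04]
  ]
}}

```text
t: 13.03
eef_pos: [625.4, -268.3, 308.6]
tcp_rot: [3.141, -0.001, 3.139]
ft_force: [-0.7, -0.3, -0.9]
opening: 0.556
```

```bash
python3 - <<'E'
from h import *
s=cam('side');c=cam('top');print(env.state()['eef_pos'],env.state()['opening'])
a=np.hstack([cv2.resize(c['color'][130:330,300:500],(400,400)),cv2.resize(s['color'][100:300,200:400],(400,400))])
cv2.imwrite('pics/r.png',cv2.cvtColor(a,cv2.COLOR_RGB2BGR))
E
```

```text
[ 624.77482041 -266.49992313  309.13292059] 0.5632566671579453
```

View pics/r.png

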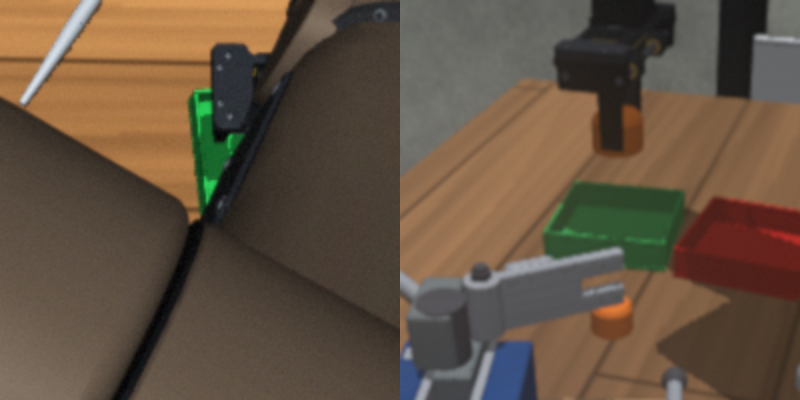

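The cap is held over the green tray, so I'll lower it now.

>>> {"op": "apply_moves", "data": {
  "commands": [
    [0, 0, 0, 0, 0, 0.04, 0.04],
    [0, 0, 0, 0, 0, 0.035, 0.04],
    [0, 0, 0, 0, 0, 0.018, 0.04],
    [0, 0, 0, 0, 0, 0.006, 0.04],
    [0, 0, 0, 0, 0, 0, 0.04]
  ]
}}

```text
t: 13.55
eef_pos: [624.9, -266.0, 209.7]
tcp_rot: [3.14, -0.002, -3.141]
ft_force: [0.4, 0.3, -0.6]
opening: 0.561
```

>>> {"op": "apply_moves", "data": {
  "commands": [
    [0, 0, 0, 0, 0, 0, 0.04],
    [0, 0, 0, 0, 0, 0, 0.04]
  ]
}}

```text
t: 13.72
eef_pos: [625.6, -266.8, 212.6]
tcp_rot: [-3.14, 0.002, 3.141]
ft_force: [0.0, 0.2, -1.1]
opening: 0.562
```

>>> {"op": "apply_moves", "data": {
  "commands": [
    [0, 0, 0, 0, 0, 0.003, 0.04],
    [0, 0, 0, 0, 0, 0.003, 0.04],
    [0, 0, 0, 0, 0, 0, 0.04],
    [0, 0, 0, 0, 0, 0, 0.04]
  ]
}}

```text
t: 14.05
eef_pos: [625.2, -267.0, 204.8]
tcp_rot: [3.142, 0.0, 3.141]
ft_force: [0.4, 0.0, -0.6]
opening: 0.559
```

>>> {"op": "apply_moves", "data": {
  "commands": [
    [0, 0, 0, 0, 0, 0.001, 0.04],
    [0, 0, 0, 0, 0, 0, 0.04]
  ]
}}

```text
t: 14.22
eef_pos: [625.3, -267.1, 204.1]
tcp_rot: [-3.141, 0.0, 3.141]
ft_force: [-0.6, 0.3, 3.1]
opening: 0.561
```

>>> {"op": "apply_moves", "data": {
  "commands": [
    [0, 0, 0, 0, 0, 0, 0.07],
    [0, 0, 0, 0, 0, 0, 0.07],
    [0, 0, 0, 0, 0, 0, 0.07],
    [0, 0, 0, 0, 0, 0, 0.07],
    [0, 0, 0, 0, 0, 0, 0.07]
  ]
}}

```text
t: 14.63
eef_pos: [625.3, -267.0, 203.6]
tcp_rot: [3.141, -0.0, 3.141]
ft_force: [0.9, 1.1, -0.4]
opening: 0.73
```

>>> {"op": "apply_moves", "data": {
  "commands": [
    [0, 0, 0, 0, 0, -0.01, 0.07],
    [0, 0, 0, 0, 0, -0.03, 0.07],
    [0, 0, 0, 0, 0, -0.04, 0.07],
    [0, 0, 0, 0, 0, -0.04, 0.07],
    [0, 0, 0, 0, 0, -0.04, 0.07]
  ]
}}

```text
t: 15.05
eef_pos: [624.9, -266.8, 366.2]
tcp_rot: [3.141, 0.0, 3.141]
ft_force: [-0.1, -0.6, -0.2]
opening: 0.733
```

>>> {"op": "apply_moves", "data": {
  "commands": [
    [0, 0, 0, 0.03, 0, -0.02, 0.07],
    [0, 0, 0, 0.04, 0, 0, 0.07],
    [0, 0, 0, 0.04, 0, 0, 0.07],
    [0, 0, 0, 0.03, 0, 0, 0.07],
    [0, 0, 0, 0, 0, 0, 0.07]
  ]
}}

```text
t: 15.47
eef_pos: [481.1, -266.4, 385.0]
tcp_rot: [3.141, -0.001, 3.139]
ft_force: [0.7, -0.8, 0.4]
opening: 0.735
```

```bash
python3 - <<'E'
from h import *
s=cam('side');c=cam('top');print(env.state()['eef_pos'],env.state()['opening'])
a=np.hstack([cv2.resize(c['color'][100:400,150:480],(400,364)),cv2.resize(s['color'][140:380,140:404],(400,364))])
cv2.imwrite('pics/s.png',cv2.cvtColor(a,cv2.COLOR_RGB2BGR))
E
```

```text
[ 484.68048335 -267.07723281  385.01572444] 0.7356537826476776
```

View pics/s.png

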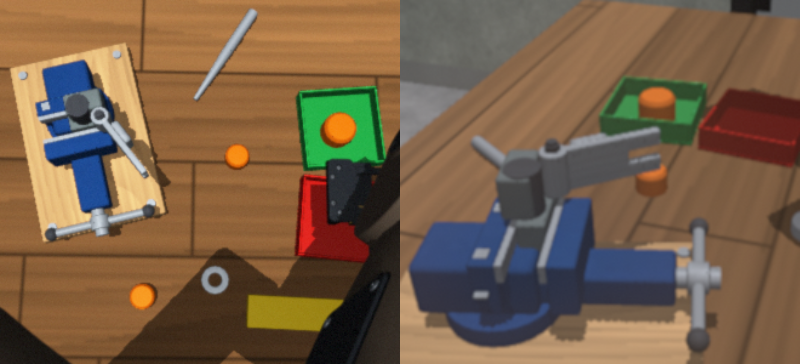

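The cap stands upright in the green tray, the flap is still at its bind, and the bystanders haven't moved. The gripper is clear of everything, so I'm handing in.

```bash
python3 -c "
from h import *
print(env.job_done())"
```

```text
the job is handed in; nothing more can be done
None
```

I swung the flap open with closed fingers until it bound at about 2.05 rad (roughly 117°). That is well past square, so the orange cap went in the green tray. The job was handed in at about 15.5 s of the 72 s.

- **Lean:** I held it at the bind for a little over half a second. The wrist sensor read about 9.5–10 N across the flap, and I saw no reading near the 23 N forcing limit. I then backed straight off and left the flap there.
- **Last pictures:** Both cameras showed the flap still resting past square. The largest orange cap stood upright inside the green tray, and the drift, nut ring and level looked unmoved. The gripper was clear and touching nothing.
- **Checks that disagreed:**
  - The hinge position worked out from the vise model and from the picture differed by about 4 mm. The bind angle is therefore good to only a few hundredths of a radian, far less than its margin past square.
  - A vertical force of 3–4 N showed up during the lean, probably friction on the flap.

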